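# Hang the washed rotor in the drip rack

## Task

Lift the steel magneto rotor out of the drain tray and hang it up to drip: bring it in through the open front of the drip rack with its drum under the plate and its thin neck in the slot, slide it right back to the closed end, and let its flange down flat on the plate. Keep the rotor upright all the way, and leave the other parts in the tray where they are.

Things in the scene. Friction and masses are not known exactly. Their poses are not given: they have to be found in the camera images.
- rotor: Steel rotor standing upright in the drain tray, round about z, about 0.4 kg, the tallest loose part. Origin: centre of its underside. From the bottom: drum 46 mm across, 0 to 50 mm high; thin neck 12 mm across, 50 to 95; flat flange 64 mm across, 95 to 101; plain round stub 20 mm across, 101 to 142, the place to grip. Drum and flange are wider than the rack's slot.
- slot_end (a point): The rotor's axis at the plate's top face (150 mm above the bench) when its neck touches the closed end of the rack's slot, on the slot's centre line. x points along the slot, from open mouth to closed end; y across; z up. The slot is 34 mm wide, 60 mm long; its mouth, the plate's front edge, is 54 mm from here along -x. A rotor hung here has its underside 55 mm above the bench.
- rack: Drip rack, fixed to the bench: a level steel plate 100 mm (x, along the slot) x 130 x 8 mm, top at 150 mm, on four 10 mm corner posts with 106 mm clear between left and right, over a base sheet 110 x 140 x 4 mm. Nothing stands above the plate. Origin: centre of the base, on the bench; axes as slot_end, which is at x 4 mm.
- cup: Bystander: nickel impulse spring cup, open, round, 60 mm across, 42 mm high, standing in the tray. Origin: centre of its underside. The tray is stainless, 300 x 360 mm, rim 22 mm high, its floor 4 mm above the bench.
- cam: Bystander: brass adjusting cam, a flat egg-shaped disc 56 mm long, 48 mm wide, 14 mm thick, with a hub 26 mm high, lying in the tray. Origin: under the hub's centre. A red magneto body 91 mm high above the bench, fixed, fills the tray's far half behind these parts.

How it is judged:
At the end, for the whole second after the job is handed in: The rotor hangs still and upright (within 10 degrees) in the slot, its flange resting on the plate (height within about 7 mm) and its axis within 20 mm of the closed-end position along the slot and within 20 mm across it (x of rotor in the frame of slot_end between -0.02 and 0.012 m and y of rotor in the frame of slot_end between -0.02 and 0.02 m and z of rotor in the frame of slot_end between -0.103 and -0.088 m and angle between rotor's own z axis and vertical below 0.17 rad and linear speed of rotor below 0.03 m/s); the robot touches nothing.
It fails at once if the rotor is tipped by more than 40 degrees (angle between rotor's own z axis and vertical above 0.7 rad).
It fails at once if the cup is moved by more than 25 mm (distance of cup from where it was at the start of the episode above 0.025 m).
It fails at once if the cam is moved by more than 25 mm (distance of cam from where it was at the start of the episode above 0.025 m).
It also fails if it takes over 48 s, if anything falls off the work surface, if the arm or the gripper's body presses on something with over 40 N, if the wrist force passes 120 N, or if a joint passes its speed limit or range.

## Robot

A 7-joint arm with a two-finger parallel gripper is mounted at the origin on the work surface. World frame = base frame: x ahead of the robot, y to its left, z up, the work surface at z = 0. Lengths are in m, angles in rad, forces in N, time in s.
With the tool pointing down it reaches from about 0.425 to 0.875 m from the base axis. Payload 4.7 kg.
Tool frame: the origin (TCP) lies midway between the tips of the shut fingers; the grasp point (between the pads) lies 19 mm behind it; z points along the fingers, y is the line along which they close (so a half turn about z gives the same grasp; the last joint's range is limited). The gripper opens to 87 mm and grips with 3 to 60 N. Pads are 19 mm wide; open, the fingers measure 117 mm over their backs; the gripper's body (75 mm by 190 mm) begins 51 mm behind the grasp point.
Start: joints at [-1.33, 0.321, -0.07, 1.45, 0.023, 1.371, -0.057], TCP at [0.146, 0.633, 0.223] pointing down, gripper open.
Joint ranges: [-2.86, 2.86], [-0.3, 2.09], [-1.38, 1.24], [0.06, 2.45], [-1.56, 4.7], [0.09, 2.05], [-2.69, 2.69]. Speed limits (rad/s): [2.57, 2.57, 3.14, 3.14, 3.14, 3.14, 3.14].

## Interface

Orientations are given as a rotation vector (axis times angle).
In Python, from bench import ctrl, get_image, calibration gives the robot as it stands.
- The arm moves only by the tool apply_moves, never from a script. Its arguments are lists of equal length, an entry for each row: "dp": the shift along the tool's x, y, z in m, a list of three; "twist": the turn, a rotation vector about the tool's x, y, z in rad, a list of three; "fingers": the closure, from 0 (fully open) to 1 (shut). In form: {"dp": [[dx, dy, dz], ...], "twist": [[ax, ay, az], ...], "fingers": [fingers, ...]}. A call has 1 to 10 rows; each row shifts and turns the commanded pose from where the row before left it, along the tool's axes as they then stand; what a row does not reach is not made up. A row lasts 1/10 s, in which the tool goes at most 50 mm and 8.59 degrees, less where a joint would pass 70% of its speed; a pose out of reach is approached as far as the arm can. A call is refused whole if a number of a shift passes 0.05 or a number of a turn 0.15, either way. A call with a gripper value outside its range is refused whole. The fingers move at their own pace and stop on an object; "newtons" is the grip in N (left out, the last holds). Time passes only in rows, so rows that do not move let the fingers close. It gives the time, the measured TCP pose, the force, the opening and the grip force at its end, in the units of the state.
- ctrl.get_state(): the state, without advancing time (a new reading comes with each control period).
- get_image(name): name is "scene" or "top" or "wrist"; returns the picture (384x512x3 uint8, red, green, blue); there is no depth.
- calibration(name): a dict with "fx", "fy", "cx", "cy" (pixels), "eye" and "attitude" of the camera in the world; the wrist camera has in their place "hand_eye" (4x4, takes a point from camera to tool coordinates, whose origin is the TCP and whose axes are the flange's). Camera axes: x right, y up, looking along -z (the intrinsics and any distortion apply to the point x, -y, -z); pixel columns grow to the right and rows downward; lengths in m; the calibration is good to about 2 mm. A picture is of the moment at which its call begins: read the wrist's pose just before it. calibration takes no time and is no camera call.
- ctrl.close_job(): hands the job in; it is judged then, once.
The state is a dict: "time": time; "joint_positions": joint angles; "qd": joint speeds; "joint_torque": joint torques, N m; "position": TCP position; "tool_rot": TCP orientation; "ft_force": force on the tool from outside, world axes, zero at the start; "torque": the same for the moment, N m; "grip_width": opening from 0.0 (shut) to 1.0 (fully open); "grip_force": force on a finger pad.
Only numpy, scipy, OpenCV 4.12 (cv2) and the standard library are available. Lean on these libraries where they do the work, as an engineer would, in place of code of your own. Each camera call takes 0.05 s, during which the arm holds its last target. There are 200 camera calls.

## Working session

There is one attempt and no reset: what is moved stays moved. The work goes in short steps, Python scripts to look and compute and a tool call to move; the robot and the scene stay as the last step left them, time stands still between calls to the robot, and variables do not carry over. Pictures are saved under pics/ and viewed, at most 10 in all, crops included, and the job is handed in when it is done.

Besides the shell and the picture viewer there is one more tool, called after "Call:" as name(argument=value, ...) on one line, values as JSON. apply_moves: Moves the arm, as the interface text tells. Its arguments: {"type":"object","properties":{"dp":{"type":"array"},"twist":{"type":"array"},"fingers":{"type":"array"},"newtons":{"type":"number"}},"required":["dp","twist","fingers"]}

```bash
mkdir -p pics; python3 - <<'E'
from bench import ctrl,get_image,calibration
import cv2
s=ctrl.get_state();print({k:s[k] for k in('time','position','tool_rot','grip_width','ft_force')})
for n in('scene','top'):
    cv2.imwrite(f'pics/{n}0.png',cv2.resize(get_image(n),(800,600),interpolation=cv2.INTER_CUBIC)[:,:,::-1]);print(n,calibration(n))
print(calibration('wrist'))
E
```

```text
{'time': 0.0, 'position': array([0.14605604, 0.63282017, 0.22146642]), 'tool_rot': array([-3.55384568e-01, -3.12128820e+00,  2.94634657e-03]), 'grip_width': 1.003164562128794, 'ft_force': array([-0.90694995, -0.46092017, -0.4303431 ])}
scene {'fx': 351.04547806354066, 'fy': 351.04547806354066, 'cx': 257.6119021388004, 'cy': 189.12760603830384, 'eye': array([ 0.976487  , -0.35806897,  0.65633984]), 'attitude': array([0.75828146, 0.37095937, 0.80872861])}
top {'fx': 369.9787909270765, 'fy': 369.9787909270765, 'cx': 253.1613749428084, 'cy': 196.33531403731655, 'eye': array([0.42179046, 0.01924121, 0.86134871]), 'attitude': array([ 0.06437475, -0.13458628, -1.55567584])}
{'fx': 293.3184304364275, 'fy': 293.3184304364275, 'cx': 256.4835037094186, 'cy': 191.32964960718667, 'hand_eye': array([[ 6.62577082e-04,  9.56780255e-01,  2.90811115e-01,
         8.13779548e-02],
       [ 9.99999772e-01, -6.71733064e-04, -6.83467645e-05,
         3.52889993e-04],
       [ 1.29954607e-04,  2.90811094e-01, -9.56780482e-01,
        -1.62688089e-01],
       [ 0.00000000e+00,  0.00000000e+00,  0.00000000e+00,
         1.00000000e+00]])}
```

View pics/scene0.png

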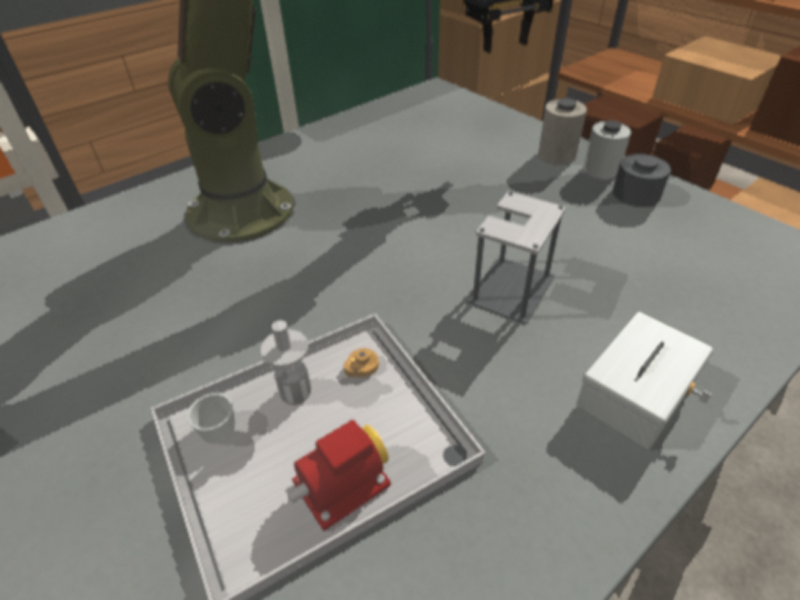

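View pics/top0.png

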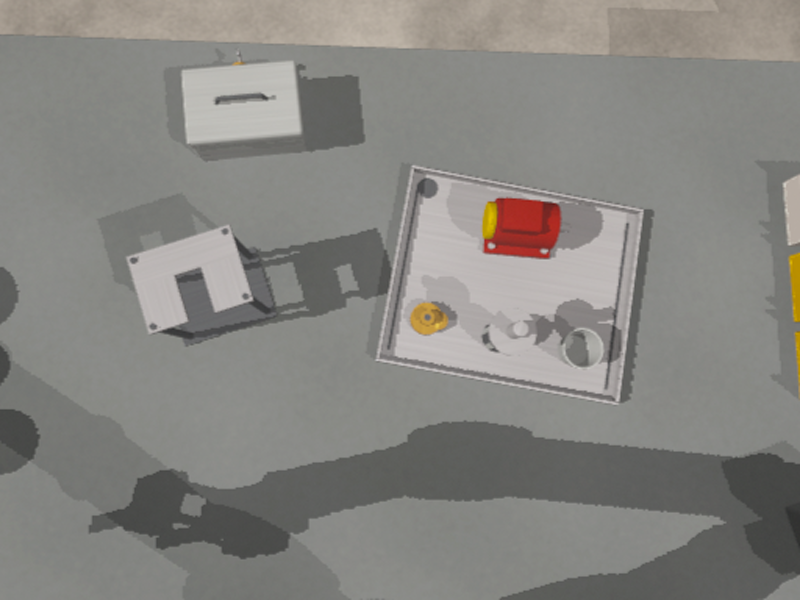

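The scene view shows the rotor stub at (280,327) and the rack plate at (520,222). In the top view the stub is at (520,328), cup (582,348), cam (428,318), and the rack's slot mouth faces the robot at about (195,318). I'll enlarge these areas.

```bash
cat > h.py <<'E'
import numpy as np,cv2
from scipy.spatial.transform import Rotation as R
from bench import ctrl,get_image,calibration
def ray(n,u,v,st=None):
    c=calibration(n)
    d=np.array([(u-c['cx'])/c['fx'],-(v-c['cy'])/c['fy'],-1.])
    if n=='wrist':
        T=np.array(c['hand_eye']);A=R.from_rotvec(st['tool_rot']).as_matrix()
        return A@T[:3,3]+st['position'],A@T[:3,:3]@d
    return np.array(c['eye']),R.from_rotvec(c['attitude']).as_matrix()@d
def atz(n,u,v,z,st=None):
    e,d=ray(n,u,v,st); return e+d*(z-e[2])/d[2]
def crop(im,x,y,w,h,W,H): return cv2.resize(im[y:y+h,x:x+w],(W,H),interpolation=cv2.INTER_CUBIC)
E
python3 - <<'E'
from h import *
t=get_image('top')
a=crop(t,75,138,100,75,800,600);b=crop(t,260,185,140,60,840,360)
cv2.imwrite('pics/a.png',a[:,:,::-1])
s=get_image('scene')
b=np.hstack([crop(t,290,190,50,50,400,400),crop(s,155,195,50,75,400,600)[:400]])
b=np.vstack([b,crop(s,155,245,50,25,400,200).repeat(1,1) if 0 else np.hstack([np.zeros((200,400,3),np.uint8),crop(s,155,195,50,75,400,600)[400:]])])
cv2.imwrite('pics/b.png',b[:,:,::-1])
# quick estimates from 800x600 readings
print('stub',atz('top',520*.64,328*.64,.146),atz('scene',280*.64,327*.64,.146))
for p in[(128,260),(228,225),(257,295),(148,334)]:print(atz('top',p[0]*.64,p[1]*.64,.15).round(3))
for p in[(502,193),(564,206),(533,249),(477,230)]:print(atz('scene',p[0]*.64,p[1]*.64,.15).round(3))
print('cup',atz('top',582*.64,348*.64,.04),'cam',atz('top',428*.64,318*.64,.025))
E
```

```text
stub [ 0.48887805 -0.16901433  0.146     ] [ 0.49427331 -0.16878576  0.146     ]
[0.566 0.317 0.15 ]
[0.612 0.198 0.15 ]
[0.525 0.159 0.15 ]
[0.475 0.287 0.15 ]
[0.476 0.274 0.15 ]
[0.569 0.32  0.15 ]
[0.608 0.195 0.15 ]
[0.52  0.168 0.15 ]
cup [ 0.47111735 -0.28676955  0.04      ] cam [ 0.51301007 -0.06532957  0.025     ]
```

View pics/a.png

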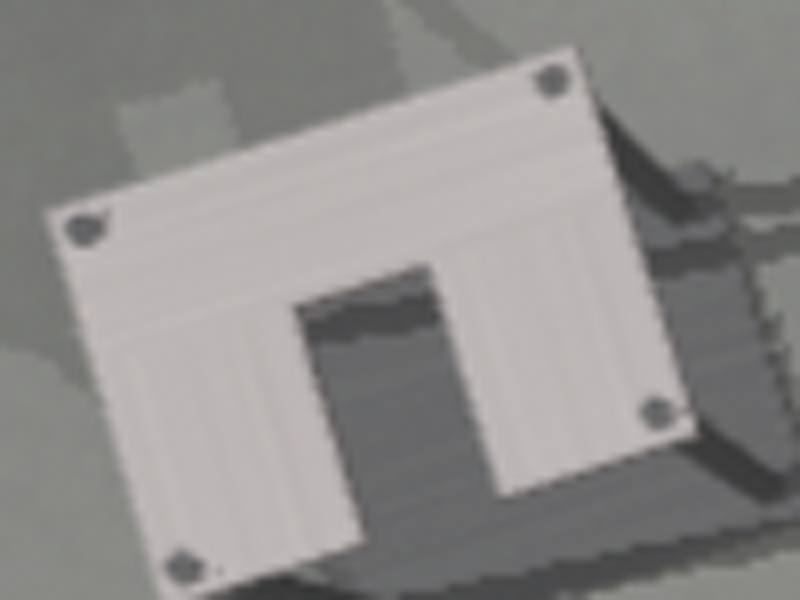

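View pics/b.png

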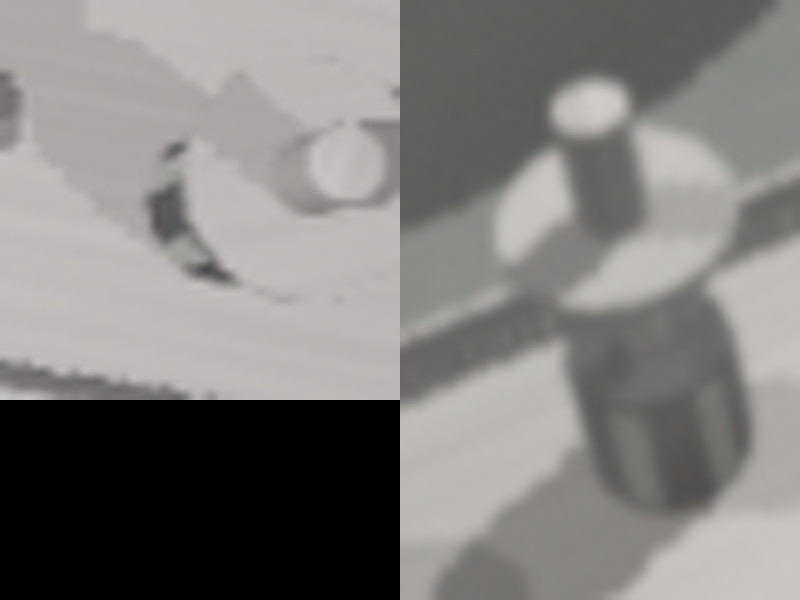

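The rack crop gives these corners: plate (47,212), (577,47), (697,435), (165,605); slot end (297,308), (430,265); slot mouth (362,540), (500,495). The stub top centre is at (348,163) in the top crop and (190,107) in the scene crop.

```bash
python3 - <<'E'
from h import *
for n,u,v in(('top',333.5,210.4),('scene',178.75,208.4)):print('stub',atz(n,u,v,.146).round(4))
f=lambda x,y:atz('top',x/8+75,y/8+138,.15)
C=[f(*p) for p in[(47,212),(577,47),(697,435),(165,605)]]
E=(f(297,308)+f(430,265))/2;M=(f(362,540)+f(500,495))/2
print(np.round(C,4),np.linalg.norm(C[0]-C[1]),np.linalg.norm(C[1]-C[2]),'center',np.mean(C,0))
print('E',E,'M',M,np.linalg.norm(E-M)); d=(E-M);print('yaw slot',np.arctan2(d[1],d[0]))
d2=(C[0]+C[1]-C[2]-C[3]);print(np.arctan2(d2[1],d2[0])); d3=(C[0]-C[1]); print('lateral yaw',np.arctan2(-d3[0],d3[1]))
s=ctrl.get_state();print(R.from_rotvec(s['tool_rot']).as_matrix().round(3))
E
```

```text
stub [ 0.488  -0.1704  0.146 ]
stub [ 0.4915 -0.1682  0.146 ]
[[0.5693 0.3195 0.15  ]
 [0.6127 0.1957 0.15  ]
 [0.5178 0.1629 0.15  ]
 [0.4752 0.2858 0.15  ]] 0.1311873866914001 0.1004552269118535 center [0.543752   0.24097173 0.15      ]
E [0.55253532 0.24368735 0.15      ] M [0.49694016 0.22480827 0.15      ] 0.058713209948072234
yaw slot 0.3273631348682384
0.3383950874827665
lateral yaw 0.33723294500961287
[[-0.974  0.225 -0.   ]
 [ 0.225  0.974 -0.001]
 [-0.    -0.001 -1.   ]]
```

Call:
apply_moves(dp=[[-0.037, -0.0256, 0], [-0.037, -0.0256, 0], [-0.037, -0.0256, 0], [-0.037, -0.0256, 0], [-0.037, -0.0256, 0], [-0.037, -0.0256, 0], [-0.037, -0.0256, 0], [-0.037, -0.0256, 0], [-0.037, -0.0256, 0], [-0.037, -0.0256, 0]], twist=[[0, 0, 0], [0, 0, 0], [0, 0, 0], [0, 0, 0], [0, 0, 0], [0, 0, 0], [0, 0, 0], [0, 0, 0], [0, 0, 0], [0, 0, 0]], fingers=[0, 0, 0, 0, 0, 0, 0, 0, 0, 0], newtons=45)

```text
time: 1.2
position: [0.4501, 0.2992, 0.2227]
tool_rot: [0.355, 3.121, 0.001]
ft_force: [0.6, 0.5, -0.3]
grip_width: 1.001
grip_force: 0.0
```

Call:
apply_moves(dp=[[-0.0145, -0.0448, 0], [-0.0145, -0.0448, 0], [-0.0145, -0.0448, 0], [-0.0145, -0.0448, 0], [-0.0145, -0.0448, 0], [-0.0145, -0.0448, 0], [-0.0145, -0.0448, 0], [-0.0145, -0.0448, 0], [-0.0145, -0.0448, 0], [-0.0145, -0.0448, 0]], twist=[[0, 0, 0], [0, 0, 0], [0, 0, 0], [0, 0, 0], [0, 0, 0], [0, 0, 0], [0, 0, 0], [0, 0, 0], [0, 0, 0], [0, 0, 0]], fingers=[0, 0, 0, 0, 0, 0, 0, 0, 0, 0])

```text
time: 2.2
position: [0.4895, -0.1702, 0.2228]
tool_rot: [0.355, 3.12, 0.001]
ft_force: [-0.0, 0.9, -0.1]
grip_width: 1.001
grip_force: 0.0
```

Call:
apply_moves(dp=[[0, 0, 0], [0, 0, 0]], twist=[[0, 0, 0], [0, 0, 0]], fingers=[0, 0])

```text
time: 2.4
position: [0.4893, -0.1695, 0.2224]
tool_rot: [-0.36, -3.121, -0.0]
ft_force: [-0.1, -0.2, 0.4]
grip_width: 0.999
grip_force: 0.0
```

```bash
python3 - <<'E'
from h import *
s=ctrl.get_state();w=get_image('wrist')
cv2.imwrite('pics/w1.png',cv2.resize(w,(800,600),interpolation=cv2.INTER_CUBIC)[:,:,::-1])
import pickle;pickle.dump(s,open('s1.pkl','wb'));print(s['time'],s['position'],R.from_rotvec(s['tool_rot']).as_matrix().round(3),s['joint_positions'])
E
```

```text
2.4 [ 0.4893226  -0.16946824  0.22242601] [[-0.974  0.228 -0.   ]
 [ 0.228  0.974  0.   ]
 [ 0.     0.    -1.   ]] [-0.41717314  0.02873558  0.71954096  1.79771658 -0.01965522  1.32266767
  1.64781482]
```

View pics/w1.png

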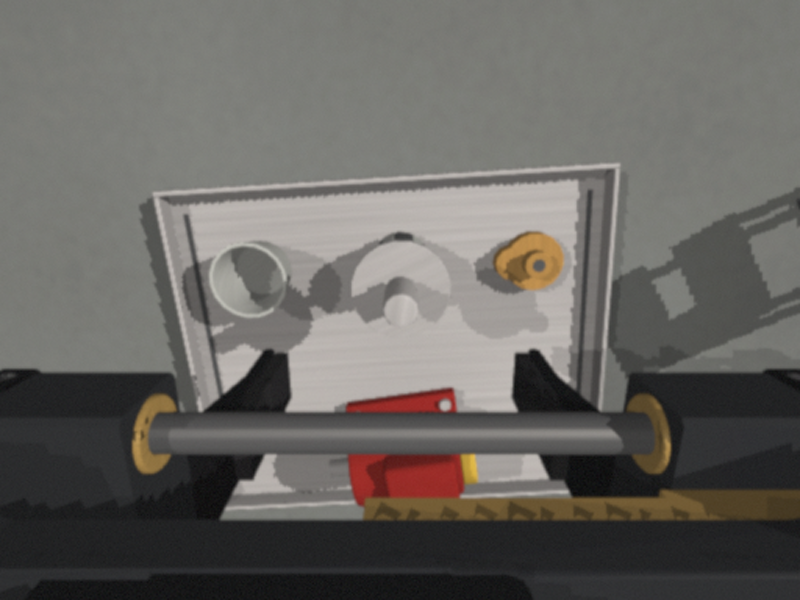

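The wrist view shows the stub top centred at (401,308) between the fingers, with cup and cam clear of them.

```bash
python3 - <<'E'
from h import *
import pickle;s=pickle.load(open('s1.pkl','rb'))
p=atz('wrist',401*.64,308*.64,.146,s);print(p,R.from_rotvec(s['tool_rot']).inv().apply(p-s['position']))
E
```

```text
[ 0.48599338 -0.16815459  0.146     ] [0.0035142  0.00050926 0.07642732]
```

Call:
apply_moves(dp=[[0.002, 0, 0.03], [0, 0, 0.03], [0, 0, 0.025], [0, 0, 0.015], [0, 0, 0.011], [0, 0, 0], [0, 0, 0], [0, 0, 0], [0, 0, 0], [0, 0, 0]], twist=[[0, 0, 0], [0, 0, 0], [0, 0, 0], [0, 0, 0], [0, 0, 0], [0, 0, 0], [0, 0, 0], [0, 0, 0], [0, 0, 0], [0, 0, 0]], fingers=[0, 0, 0, 0, 0, 0, 0.4, 0.7, 1, 1], newtons=45)

```text
time: 3.45
position: [0.4882, -0.168, 0.1122]
tool_rot: [0.355, 3.12, 0.0]
ft_force: [0.6, 0.4, -0.6]
grip_width: 0.722
grip_force: 0.0
```

Call:
apply_moves(dp=[[0, 0, 0], [0, 0, 0], [0, 0, 0], [0, 0, 0]], twist=[[0, 0, 0], [0, 0, 0], [0, 0, 0], [0, 0, 0]], fingers=[1, 1, 1, 1])

```text
time: 3.85
position: [0.4878, -0.168, 0.1115]
tool_rot: [0.355, 3.121, 0.0]
ft_force: [-0.9, 0.3, 0.3]
grip_width: 0.353
grip_force: 0.0
```

Call:
apply_moves(dp=[[0, 0, 0], [0, 0, 0], [0, 0, 0], [0, 0, 0], [0, 0, 0], [0, 0, 0]], twist=[[0, 0, 0], [0, 0, 0], [0, 0, 0], [0, 0, 0], [0, 0, 0], [0, 0, 0]], fingers=[1, 1, 1, 1, 1, 1])

```text
time: 4.45
position: [0.4877, -0.1683, 0.1116]
tool_rot: [0.356, 3.121, -0.001]
ft_force: [-0.6, -1.5, -0.6]
grip_width: 0.222
grip_force: 45.0
```

Call:
apply_moves(dp=[[0, 0, -0.005], [0, 0, -0.01], [0, 0, -0.015], [0, 0, -0.02], [0, 0, -0.015], [0, 0, -0.005], [0, 0, 0]], twist=[[0, 0, 0], [0, 0, 0], [0, 0, 0], [0, 0, 0], [0, 0, 0], [0, 0, 0], [0, 0, 0]], fingers=[1, 1, 1, 1, 1, 1, 1])

```text
time: 5.15
position: [0.4882, -0.1677, 0.1822]
tool_rot: [0.355, 3.12, 0.001]
ft_force: [-0.2, 0.2, -4.2]
grip_width: 0.216
grip_force: 45.0
```

Call:
apply_moves(dp=[[0.0055, 0.014, 0], [0.011, 0.028, 0], [0.0164, 0.042, 0], [0.0178, 0.0455, 0], [0.0178, 0.0455, 0], [0.0178, 0.0455, 0], [0.0178, 0.0455, 0], [0.0164, 0.042, 0], [0.011, 0.028, 0], [0.0055, 0.014, 0]], twist=[[0, 0, 0], [0, 0, 0], [0, 0, 0], [0, 0, 0], [0, 0, 0], [0, 0, 0], [0, 0, 0], [0, 0, 0], [0, 0, 0], [0, 0, 0]], fingers=[1, 1, 1, 1, 1, 1, 1, 1, 1, 1])

```text
time: 6.15
position: [0.431, 0.2071, 0.1803]
tool_rot: [-0.348, -3.12, 0.001]
ft_force: [0.4, -0.4, -5.2]
grip_width: 0.216
grip_force: 45.0
```

Call:
apply_moves(dp=[[0, 0, 0], [0, 0, 0]], twist=[[0, 0, 0], [0, 0, 0]], fingers=[1, 1])

```text
time: 6.35
position: [0.4331, 0.2021, 0.1809]
tool_rot: [-0.357, -3.121, 0.003]
ft_force: [-0.4, -0.5, -4.6]
grip_width: 0.222
grip_force: 45.0
```

```bash
python3 - <<'E'
from h import *
s=ctrl.get_state();w=get_image('wrist');sc=get_image('scene')
cv2.imwrite('pics/p2.png',np.hstack([cv2.resize(w,(400,300)),crop(sc,250,80,140,105,400,300)])[:,:,::-1])
import pickle;pickle.dump(s,open('s2.pkl','wb'));print(s['time'],s['position'],R.from_rotvec(s['tool_rot']).as_matrix().round(3),s['joint_positions'])
E
```

```text
6.35 [0.43305403 0.20214847 0.18086139] [[-0.974  0.226 -0.001]
 [ 0.226  0.974 -0.002]
 [ 0.    -0.002 -1.   ]] [-0.79616481 -0.02660786  0.29944978  1.92877724  0.00968789  1.2400048
  0.84283636]
```

View pics/p2.png

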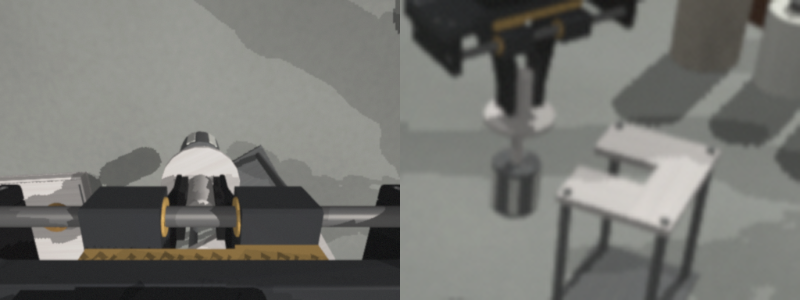

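The rotor hangs upright, with its flange above plate level and its drum below. It is lined up in front of the slot mouth, so I'll slide it in.

Call:
apply_moves(dp=[[-0.0062, 0.004, 0], [-0.0124, 0.0079, 0], [-0.0149, 0.0095, 0], [-0.0149, 0.0095, 0], [-0.0149, 0.0095, 0], [-0.0124, 0.0079, 0], [-0.0124, 0.0079, 0], [-0.0062, 0.004, 0], [-0.005, 0.003, 0], [0, 0, 0]], twist=[[0, 0, 0], [0, 0, 0], [0, 0, 0], [0, 0, 0], [0, 0, 0], [0, 0, 0], [0, 0, 0], [0, 0, 0], [0, 0, 0], [0, 0, 0]], fingers=[1, 1, 1, 1, 1, 1, 1, 1, 1, 1])

```text
time: 7.45
position: [0.5445, 0.2428, 0.1814]
tool_rot: [0.357, 3.121, -0.001]
ft_force: [-0.3, 0.9, -4.7]
grip_width: 0.216
grip_force: 45.0
```

```bash
python3 - <<'E'
from h import *
s=ctrl.get_state();t=get_image('top');sc=get_image('scene')
cv2.imwrite('pics/p3.png',np.hstack([crop(t,75,138,100,75,400,300),crop(sc,285,95,100,75,400,300)])[:,:,::-1])
print(s['time'],s['position'],s['ft_force'])
q=s['position']-[.5475,.2423,.15];c,n=np.cos(.336),np.sin(.336);print('slot x,y',c*q[0]+n*q[1],-n*q[0]+c*q[1])
E
```

```text
7.45 [0.54447891 0.24278879 0.18139172] [-0.28653999  0.91866013 -4.6658921 ]
slot x,y -0.0026909920906440002 0.0014575469843976462
```

View pics/p3.png

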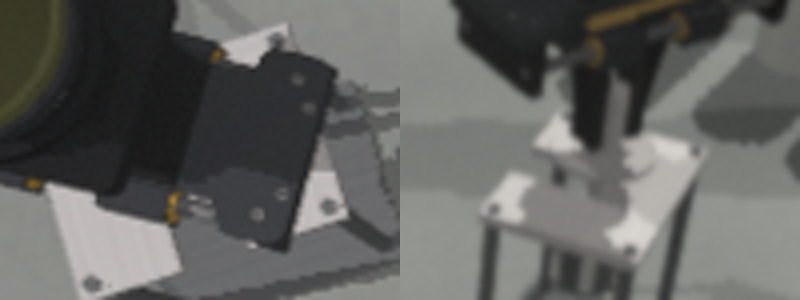

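The rotor is inside the slot near the closed end with the flange just above the plate. No contact force shows, so I'll lower it.

Call:
apply_moves(dp=[[0, 0, 0.005], [0, 0, 0.005], [0, 0, 0.004], [0, 0, 0.002], [0, 0, 0.001], [0, 0, 0]], twist=[[0, 0, 0], [0, 0, 0], [0, 0, 0], [0, 0, 0], [0, 0, 0], [0, 0, 0]], fingers=[1, 1, 1, 1, 1, 1])

```text
time: 8.15
position: [0.5439, 0.2432, 0.1645]
tool_rot: [-0.355, -3.121, 0.0]
ft_force: [0.2, -0.0, -4.4]
grip_width: 0.218
grip_force: 45.0
```

Call:
apply_moves(dp=[[0, 0, 0.001], [0, 0, 0]], twist=[[0, 0, 0], [0, 0, 0]], fingers=[1, 1])

```text
time: 8.35
position: [0.544, 0.2432, 0.1636]
tool_rot: [0.356, 3.121, 0.0]
ft_force: [0.5, 0.9, -4.1]
grip_width: 0.218
grip_force: 45.0
```

Call:
apply_moves(dp=[[0, 0, 0.001], [0, 0, 0]], twist=[[0, 0, 0], [0, 0, 0]], fingers=[1, 1])

```text
time: 8.55
position: [0.544, 0.2432, 0.1626]
tool_rot: [0.355, 3.121, 0.0]
ft_force: [0.2, -0.6, -4.9]
grip_width: 0.222
grip_force: 45.0
```

Call:
apply_moves(dp=[[0, 0, 0.0005], [0, 0, 0]], twist=[[0, 0, 0], [0, 0, 0]], fingers=[1, 1])

```text
time: 8.75
position: [0.5441, 0.2431, 0.1625]
tool_rot: [0.356, 3.121, 0.001]
ft_force: [-0.5, -0.3, -2.1]
grip_width: 0.222
grip_force: 45.0
```

Contact: the plate is taking the weight. Next I release gently and lift away.

Call:
apply_moves(dp=[[0, 0, 0.0005], [0, 0, 0], [0, 0, 0]], twist=[[0, 0, 0], [0, 0, 0], [0, 0, 0]], fingers=[1, 1, 1], newtons=5)

```text
time: 9.05
position: [0.5441, 0.2431, 0.1624]
tool_rot: [0.356, 3.121, 0.001]
ft_force: [-2.6, -1.1, 4.9]
grip_width: 0.228
grip_force: 5.0
```

Call:
apply_moves(dp=[[0, 0, 0], [0, 0, 0], [0, 0, 0], [0, 0, 0], [0, 0, 0], [0, 0, 0], [0, 0, 0], [0, 0, 0], [0, 0, 0], [0, 0, 0]], twist=[[0, 0, 0], [0, 0, 0], [0, 0, 0], [0, 0, 0], [0, 0, 0], [0, 0, 0], [0, 0, 0], [0, 0, 0], [0, 0, 0], [0, 0, 0]], fingers=[0.7, 0.6, 0.5, 0.4, 0.3, 0.2, 0.1, 0.1, 0.1, 0.1])

```text
time: 10.05
position: [0.5439, 0.2432, 0.1616]
tool_rot: [0.355, 3.121, 0.0]
ft_force: [-0.3, -0.1, 0.6]
grip_width: 0.893
grip_force: 0.0
```

Call:
apply_moves(dp=[[0, 0, -0.005], [0, 0, -0.015], [0, 0, -0.025], [0, 0, -0.03], [0, 0, -0.03], [0, 0, -0.015], [0, 0, 0]], twist=[[0, 0, 0], [0, 0, 0], [0, 0, 0], [0, 0, 0], [0, 0, 0], [0, 0, 0], [0, 0, 0]], fingers=[0.1, 0.1, 0.1, 0.1, 0.1, 0.1, 0.1])

```text
time: 10.75
position: [0.5453, 0.2436, 0.2849]
tool_rot: [0.355, 3.117, 0.005]
ft_force: [-0.4, -1.1, -0.6]
grip_width: 0.898
grip_force: 0.0
```

```bash
python3 - <<'E'
from h import *
s=ctrl.get_state();w=get_image('wrist');sc=get_image('scene')
cv2.imwrite('pics/p4.png',np.hstack([cv2.resize(w,(400,300)),crop(sc,285,95,100,75,400,300)])[:,:,::-1])
import pickle;pickle.dump(s,open('s4.pkl','wb'));print(s['time'],s['position'],s['ft_force'],s['grip_width'])
E
```

```text
10.75 [0.54528098 0.24361029 0.28489254] [-0.42258716 -1.12277907 -0.6469682 ] 0.898264464036159
```

View pics/p4.png

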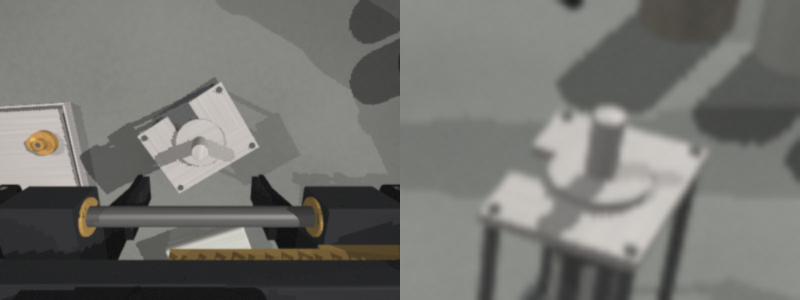

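The rotor hangs upright with its flange flat on the plate near the closed end (stub at wrist-view pixel (200,150)), and the gripper is clear.

```bash
python3 -c "
from bench import ctrl
print(ctrl.close_job())"
```

```text
the job is handed in; nothing more can be done
None
```

The rotor hangs upright in the slot, about 3 mm short of the closed end by the arm's position reading, with its flange flat on the plate; the gripper is clear, the cup and cam were not touched, and the job was handed in at about 11 s (no verdict was returned).

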